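# Run in a sprung bumper bar and set its stop screw

## Task

On the carrier plate, run in the sprung bumper bar: stand the white rubbing block flat on it and, starting at the end away from the thumbscrew, stroke it along to the end next to the thumbscrew, keeping the bar pressed about halfway down all the way and never bottoming it out. Stand the block back upright on its rubber mat, then turn the thumbscrew clockwise until it seats, back it off a quarter turn and finish while still gripping it there, so that it cannot creep. Leave everything else on the bench where it is.

Things in the scene. Friction and masses are not known exactly. Their poses are not given: they have to be found in the camera images.
- carrier: aluminium carrier plate fixed to the table, 220 (its x) x 340 (its y) x 12 mm thick; origin at the centre of its underside, z up. On it, along its y, a white nest (70 wide, 200 long, its top 44 mm above the table) with the bumper bar in it, and at its +y end the thumbscrew on a dark steel post
- bumper_top (a point): centre of the top face of the black bumper bar (30 mm wide along x, 180 mm long along y, top 60 mm above the table when free); axes as the carrier's. The thumbscrew is off its +y end, 155 mm from this point. The point goes down with the bar
- bumper (a joint): how far the bumper bar is pressed down, m: 0 free, 0.012 bottomed out. It moves straight down without tilting, on springs: about 2 N to start it, then 0.8 N per mm (half way: about 6 to 7 N)
- screw_grip (a point): grip point of the steel thumbscrew, on its upright axis, 78 mm above the table. Its upright wing is 44 mm long (this point's x axis), 12 mm thick (y axis) and runs from 54 to 90 mm above the table, over a round flange of radius 18 mm
- screw (a joint): angle of the thumbscrew, rad, grows clockwise seen from above (tightening): 4.0 = seated against a firm stop; at the start it is 1.9 to 2.8 short of that. It stays where it is left (friction 0.08 N m) and does not rise or sink
- block: white plastic rubbing block with a grey felt band round its foot, 60 long (its x) x 30 wide (its y) x 45 mm tall, 85 to 160 g; it stands on the mat; origin at the centre of its underside
- mat: black rubber mat 110 x 110 x 4 mm thick, fixed on the table, the block's place; origin at the centre of its underside
- wheel: bystander: drive wheel, disc 64 mm across, 30 high, lying on the carrier plate beside the nest, on its +x side (mm); origin at the centre of its underside
- turret: bystander: round grey sensor turret 60 mm across, 32 high, standing on the carrier plate on the nest's -x side (mm); origin at the centre of its underside
- driver: bystander: orange electric screwdriver lying on the table to the left of the carrier, 200 long, 38 wide, 40 high (mm); origin at the centre of its underside, long axis x
- bin: bystander: open blue parts bin 110 x 150 x 60 (mm); origin at the centre of its underside
- jar: bystander: white jar 60 across, 70 high (mm); origin at the centre of its underside
- tape: bystander: roll of tape lying flat, 90 across, 24 high (mm); origin at the centre of its underside
- carton: bystander: small cardboard carton 80 x 60 x 50 (mm); origin at the centre of its underside
Not all that is in view belongs to the job. Leave any orange, red or turquoise look-alike of the block alone.

How it is judged:
On the way, in this order (a step that is already met when the one before it is completed fails the run):
1. the block presses the bumper bar down near the end away from the thumbscrew (value of joint bumper above 0.002 m and contact force between block and bumper above 2 N and angle between block's own z axis and vertical below 0.2 rad and x of block in the frame of bumper_top between -0.015 and 0.015 m and y of block in the frame of bumper_top below -0.045 m), for 0.04 s.
2. it is still pressed a quarter of the way along (value of joint bumper above 0.002 m and contact force between block and bumper above 2 N and angle between block's own z axis and vertical below 0.2 rad and x of block in the frame of bumper_top between -0.015 and 0.015 m and y of block in the frame of bumper_top between -0.037 and -0.015 m), for 0.04 s.
3. it is still pressed at the middle (value of joint bumper above 0.002 m and contact force between block and bumper above 2 N and angle between block's own z axis and vertical below 0.2 rad and x of block in the frame of bumper_top between -0.015 and 0.015 m and y of block in the frame of bumper_top between -0.011 and 0.011 m), for 0.04 s.
4. it is still pressed three quarters of the way along (value of joint bumper above 0.002 m and contact force between block and bumper above 2 N and angle between block's own z axis and vertical below 0.2 rad and x of block in the frame of bumper_top between -0.015 and 0.015 m and y of block in the frame of bumper_top between 0.015 and 0.037 m), for 0.04 s.
5. it is still pressed at the end next to the thumbscrew (value of joint bumper above 0.002 m and contact force between block and bumper above 2 N and angle between block's own z axis and vertical below 0.2 rad and x of block in the frame of bumper_top between -0.015 and 0.015 m and y of block in the frame of bumper_top above 0.045 m), for 0.04 s.
6. the block stands on its mat again, let go (horizontal distance between block and mat below 0.05 m and angle between block's own z axis and vertical below 0.15 rad and z of block in the frame of mat below 0.008 m and linear speed of block below 0.02 m/s and contact force between the fingers and block below 0.1 N), for 0.1 s.
7. the thumbscrew is turned clockwise until it seats (value of joint screw above 3.92 rad), for 0.1 s.
At the end, for the whole second after the job is handed in: The thumbscrew stands a quarter turn (1.57 rad, give or take 0.3) back from its seat, still, with the fingers gripping it (over 2 N); the block stands upright on the mat, let go, its centre within 50 mm of the mat's; the bumper bar is up again (all of step 6 and value of joint screw between 2.1292 and 2.7292 rad and velocity of joint screw between -0.1 and 0.1 rad/s and contact force between the fingers and screw above 2 N and value of joint bumper below 0.001 m); the arm keeps its last pose, push and grip.
It fails at once if the bumper bar is bottomed out (pressed more than 11 mm) (value of joint bumper above 0.011 m).
It fails at once if a bystander is moved more than 25 mm (distance of any of wheel, turret, driver, bin, jar, tape, carton from where it was at the start of the episode above 0.025 m).
It also fails if it takes over 72 s, if anything falls off the work surface, if the arm or the gripper's body presses on something with over 40 N, if the wrist force passes 120 N, or if a joint passes its speed limit or range.

## Robot

A 6-joint arm with a two-finger parallel gripper is mounted at the origin on the work surface. World frame = base frame: x ahead of the robot, y to its left, z up, the work surface at z = 0. Lengths are in m, angles in rad, forces in N, time in s.
With the tool pointing down it reaches from about 0.35 to 0.975 m from the base axis. Payload 4.9 kg.
Tool frame: the origin (TCP) lies midway between the tips of the shut fingers; the grasp point (between the pads) lies 19 mm behind it; z points along the fingers, y is the line along which they close (so a half turn about z gives the same grasp; the last joint's range is limited). The gripper opens to 85 mm and grips with 20 to 120 N. Pads are 22 mm wide; open, the fingers measure 114 mm over their backs; the gripper's body (76 mm by 85 mm) begins 54 mm behind the grasp point. The pads swing forward as they close: fully open they stand 13 mm farther back than shut.
Start: joints at [-1.356, 0.053, 1.613, -0, 1.476, -0.119], TCP at [0.205, -0.59, 0.231] pointing down, gripper open.
Joint ranges: [-3.01, 3.01], [-1.01, 2.22], [0.06, 2.58], [-1.02, 4.17], [0.09, 2.62], [-3.14, 3.14]. Speed limits (rad/s): [2.57, 2.57, 3.14, 3.14, 3.14, 3.14].

## Interface

Orientations are given as a rotation vector (axis times angle).
In Python, from station import ctrl gives the robot as it stands.
- The arm moves only by the tool step_arm, never from a script. Its argument "targets" is a list of rows, each an object with "travel": the shift along the world's x, y, z as a fraction of full scale, a list of three; "angular": the turn, a rotation vector about the world's x, y, z as a fraction of full scale, a list of three; "gripper": the opening, from 0 (shut) to 1 (fully open). In form: [{"travel": [x, y, z], "angular": [rx, ry, rz], "gripper": gripper}, ...]. A call has 1 to 10 rows; each row is the pose to reach, as a shift and turn from the pose commanded when the call began; what a row does not reach only later rows make up. Full scale, the value 1, is 0.6 m for a shift and pi/4 rad for a turn. A row lasts 1/10 s, in which the tool goes at most 50 mm and 8.59 degrees, less where a joint would pass 70% of its speed; a pose out of reach is approached as far as the arm can. A call with a number of a shift or a turn outside -1 to 1 is refused whole. A call with a gripper value outside its range is refused whole. The fingers move at their own pace and stop on an object; "squeeze" is the grip in N (left out, the last holds). Time passes only in rows, so rows that repeat a pose let the fingers close. It gives the time, the measured TCP pose, the force, the opening and the grip force at its end, in the units of the state.
- ctrl.get_obs(): the state, without advancing time (a new reading comes with each control period).
- ctrl.get_image(name): name is "scene" or "top" or "wrist"; returns a dict with "img" (480x640x3 uint8, red, green, blue), "fx", "fy", "cx", "cy" (pixels), "rvec" (rotation vector, rad) and "tvec" (3), from world to camera coordinates, as OpenCV has them. Camera axes: x right, y down, z forward; pixel columns grow to the right and rows downward; lengths in m; the calibration is good to about 2 mm. A picture is of the moment at which its call begins. There is no depth.
- ctrl.finish_job(): hands the job in; it is judged then, once.
The state is a dict: "t": time; "q": joint angles; "dq": joint speeds; "effort": joint torques, N m; "tool_pos": TCP position; "tool_rot": TCP orientation; "contact_force": force on the tool from outside, world axes, zero at the start; "wrist_torque": the same for the moment, N m; "opening": finger opening in m; "grip_force": force on a finger pad.
Only numpy, scipy, OpenCV 4.12 (cv2) and the standard library are available. Lean on these libraries where they do the work, as an engineer would, in place of code of your own. Each camera call takes 0.05 s, during which the arm holds its last target. There are 200 camera calls.

## Working session

There is one attempt and no reset: what is moved stays moved. The work goes in short steps, Python scripts to look and compute and a tool call to move; the robot and the scene stay as the last step left them, time stands still between calls to the robot, and variables do not carry over. Pictures are saved under pics/ and viewed, at most 10 in all, crops included, and the job is handed in when it is done.

Besides the shell and the picture viewer there is one more tool, called after "Call:" as name(argument=value, ...), one argument or row to a line, values as JSON. step_arm: Moves the arm, as the interface text tells. Its arguments: {"type":"object","properties":{"targets":{"type":"array"},"squeeze":{"type":"number"}},"required":["targets"]}

```bash
mkdir -p pics; ls; python3 - <<'E'
from station import ctrl
import cv2,numpy as np,pickle
o=ctrl.get_obs();print({k:np.round(v,3).tolist() for k,v in o.items()})
for n in ["scene","top"]:
    d=ctrl.get_image(n);pickle.dump(d,open(f"{n}.pkl","wb"))
    cv2.imwrite(f"pics/{n}1.png",d["img"][:,:,::-1]);print(n,d["fx"],d["cx"],d["cy"],d["rvec"],d["tvec"])
E
```

```text
pics
{'t': 0.0, 'q': [-1.356, 0.053, 1.614, 0.0, 1.476, -0.119], 'dq': [0.0, 0.002, -0.002, -0.001, -0.001, -0.002], 'effort': [-0.001, -39.368, -37.018, -0.0, 0.007, 0.0], 'tool_pos': [0.205, -0.59, 0.23], 'tool_rot': [-3.096, -0.522, 0.0], 'contact_force': [-0.021, 0.408, 0.012], 'wrist_torque': [-0.023, -0.051, -0.016], 'grip_force': 0.0, 'opening': 0.085}
scene 556.2527973785801 315.8982156469129 243.62730132122095 [ 2.30800097  1.30672791 -0.34338727] [-0.2508692  -0.38727253  1.56779499]
top 448.6305808115074 323.1797733563688 235.573023449435 [ 2.14767379 -2.11548453  0.22275177] [-0.0463644   0.51365749  1.01015964]
```

View pics/scene1.png

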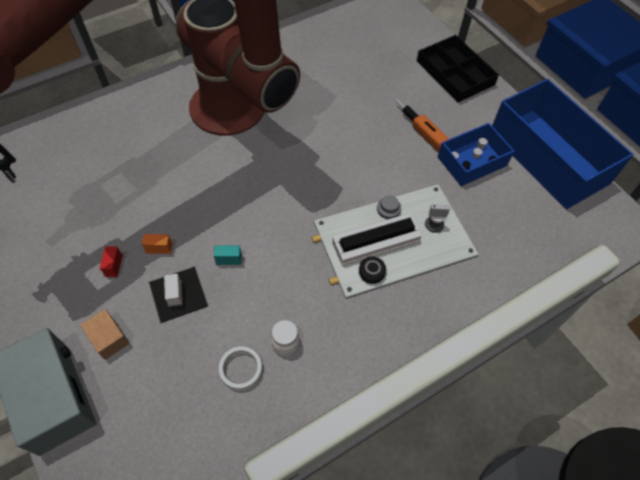

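View pics/top1.png

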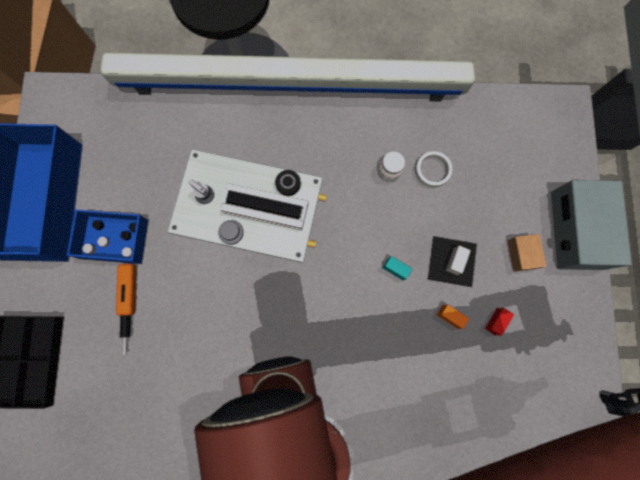

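White block candidates in the top view: white (459,260) on the black mat, turquoise (397,268), orange (454,316) and red (500,320). I choose the white one on the mat and check it in close crops.

```bash
cat > h.py <<'E'
import cv2,numpy as np,pickle
def cam(d):
    return np.array([[d["fx"],0,d["cx"]],[0,d["fy"],d["cy"]],[0,0,1]]),cv2.Rodrigues(np.array(d["rvec"]))[0],np.array(d["tvec"]).reshape(3)
def ray(d,px,z):
    K,R,t=cam(d);px=np.atleast_2d(np.array(px,float))
    r=np.c_[px,np.ones(len(px))]@np.linalg.inv(K).T@R; c=-R.T@t
    return c+r*((z-c[2])/r[:,2])[:,None]
def proj(d,P):
    K,R,t=cam(d);return cv2.projectPoints(np.array(P,float).reshape(-1,1,3),R,t,K,None)[0].reshape(-1,2)
E
python3 - <<'E'
from h import *
d=pickle.load(open("top.pkl","rb"));im=d["img"][:,:,::-1]
a=cv2.resize(im[140:270,160:335],None,fx=4,fy=4,interpolation=cv2.INTER_CUBIC)
cv2.imwrite("pics/c1.png",a)
b=cv2.resize(im[225:295,420:490],None,fx=8,fy=8,interpolation=cv2.INTER_CUBIC)
cv2.imwrite("pics/c2.png",b)
g=im.max(2)
def rect(mask,off,z,name):
    n,l,s,c=cv2.connectedComponentsWithStats(mask.astype(np.uint8));i=1+np.argmax(s[1:,4])
    ys,xs=np.where(l==i);p=cv2.boxPoints(cv2.minAreaRect(np.c_[xs,ys].astype(np.float32)))+off
    w=ray(d,p,z);print(name,s[i,4],np.round(p,1).tolist());print(np.round(w[:,:2],4).tolist(),"c",np.round(w.mean(0),4),"sides",np.round([np.linalg.norm(w[1]-w[0]),np.linalg.norm(w[2]-w[1])],4))
rect(g[180:230,215:312]<60,(215,180),.06,"bar")
rect(g[225:295,420:490]<60,(420,225),.004,"mat")
rect(g[225:295,420:490]>150,(420,225),.049,"block")
rect(g[140:270,160:335]>165,(160,140),.012,"plate")
E
```

```text
bar 906 [[226.0, 202.6], [228.6, 190.6], [301.2, 206.5], [298.6, 218.5]]
[[0.5873, 0.1918], [0.6169, 0.1871], [0.5813, 0.0144], [0.552, 0.02]] c [0.5844 0.1033 0.06  ] sides [0.0299 0.1764]
mat 1377 [[426.4, 278.6], [433.4, 236.4], [477.9, 243.8], [470.8, 286.0]]
[[0.4208, -0.2918], [0.5255, -0.3124], [0.5087, -0.4223], [0.4045, -0.3997]] c [ 0.4649 -0.3565  0.004 ] sides [0.1067 0.1111]
block 287 [[450.5, 268.4], [458.8, 245.6], [470.0, 249.6], [461.7, 272.5]]
[[0.4412, -0.3379], [0.4957, -0.3598], [0.4864, -0.3862], [0.432, -0.364]] c [ 0.4638 -0.362   0.049 ] sides [0.0588 0.0279]
plate 8519 [[167.6, 231.8], [185.9, 147.8], [329.2, 178.9], [310.9, 263.0]]
[[0.5241, 0.3389], [0.7408, 0.3099], [0.6661, -0.0524], [0.4535, -0.0105]] c [0.5961 0.1465 0.012 ] sides [0.2186 0.3699]
```

View pics/c1.png

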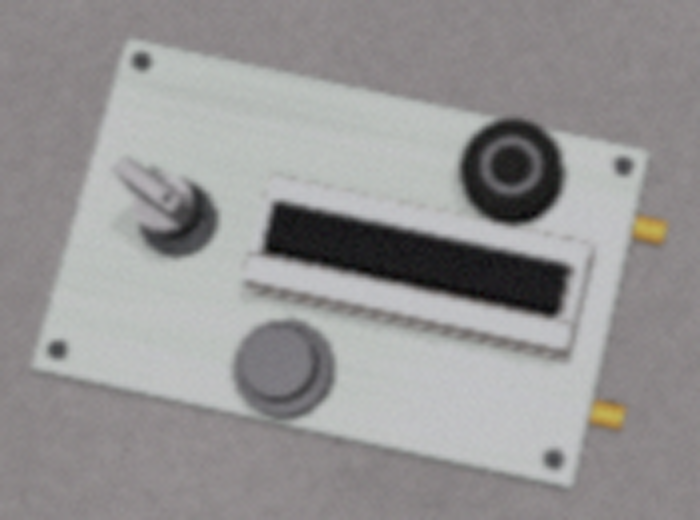

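View pics/c2.png

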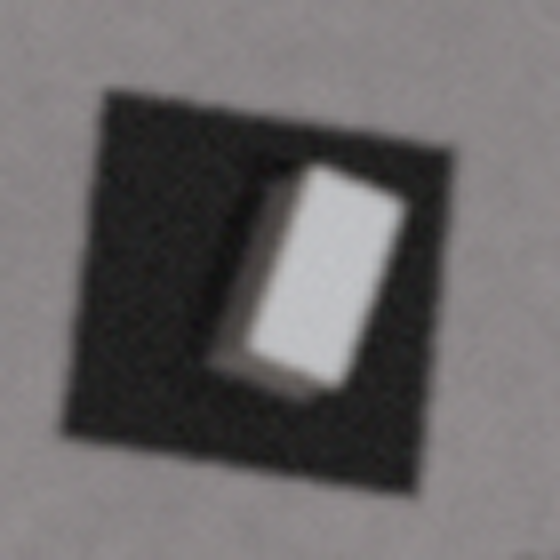

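The top view and crops show the white block on the black mat at (459,260), standing clear. The bar is at about (264,204), and the thumbscrew wing is at about (199,190) on the left (+y) end. The measured sizes match: bar 30x176, block 59x28, mat 107x111. I'll hover over the block first.

Call:
step_arm(
  targets=[
    {"travel": [0.432, 0.38, -0.133], "angular": [0, 0, -0.912], "gripper": 1},
    {"travel": [0.432, 0.38, -0.133], "angular": [0, 0, -0.912], "gripper": 1},
    {"travel": [0.432, 0.38, -0.133], "angular": [0, 0, -0.912], "gripper": 1},
    {"travel": [0.432, 0.38, -0.133], "angular": [0, 0, -0.912], "gripper": 1},
    {"travel": [0.432, 0.38, -0.133], "angular": [0, 0, -0.912], "gripper": 1},
    {"travel": [0.432, 0.38, -0.133], "angular": [0, 0, -0.912], "gripper": 1},
    {"travel": [0.432, 0.38, -0.133], "angular": [0, 0, -0.912], "gripper": 1},
    {"travel": [0.432, 0.38, -0.133], "angular": [0, 0, -0.912], "gripper": 1},
    {"travel": [0.432, 0.38, -0.133], "angular": [0, 0, -0.912], "gripper": 1},
    {"travel": [0.432, 0.38, -0.133], "angular": [0, 0, -0.912], "gripper": 1},
  ],
  squeeze=50,
)

```text
t: 1.1
tool_pos: [0.4634, -0.3631, 0.1516]
tool_rot: [3.084, -0.597, -0.001]
contact_force: [-0.9, -0.6, -0.2]
opening: 0.0852
grip_force: 0.0
```

```bash
python3 - <<'E'
from station import ctrl
from h import *
o=ctrl.get_obs();R=cv2.Rodrigues(np.array(o["tool_rot"]))[0]
print(np.round(o["tool_pos"],4),np.round(R,3),np.round(o["q"],3),o["contact_force"],o["t"])
d=ctrl.get_image("wrist");im=d["img"][:,:,::-1].copy()
c,s=np.cos(-.382),np.sin(-.382)
P=[[.4638+c*x-s*y,-.362+s*x+c*y,.049] for x,y in [(.03,.015),(.03,-.015),(-.03,-.015),(-.03,.015)]]
cv2.polylines(im,[proj(d,P).astype(int)],True,(0,0,255),1)
g=d["img"].max(2);m=(d["img"].min(2)>150).astype(np.uint8)
n,l,st,ce=cv2.connectedComponentsWithStats(m);
for i in range(1,n):
    if st[i,4]>800:
        ys,xs=np.where(l==i);p=cv2.boxPoints(cv2.minAreaRect(np.c_[xs,ys].astype(np.float32)));w=ray(d,p,.049);print(st[i],np.round(w[:,:2],4).tolist(),w.mean(0))
cv2.imwrite("pics/w1.png",im)
E
```

```text
[ 0.4634 -0.3631  0.1516] [[ 0.928 -0.373 -0.   ]
 [-0.373 -0.928 -0.   ]
 [-0.     0.001 -1.   ]] [-7.910e-01  2.900e-02  1.773e+00 -1.000e-03  1.339e+00  1.163e+00] [-0.91455511 -0.58079552 -0.1979471 ] 1.1
[    0     0   129   418 29400] [[0.647, -0.2554], [0.6221, -0.3175], [0.3875, -0.1804], [0.4223, -0.0938]] [ 0.51974104 -0.21176938  0.049     ]
[   180      0    460    476 109992] [[0.612, -0.3427], [0.5226, -0.5655], [0.1922, -0.5182], [0.3244, -0.1894]] [ 0.41278835 -0.40395756  0.049     ]
[ 128  115   96   97 3378] [[0.5422, -0.2684], [0.5675, -0.3002], [0.5304, -0.3373], [0.5026, -0.3063]] [ 0.53570115 -0.30303829  0.049     ]
[ 297  188   48   91 4225] [[0.4975, -0.3606], [0.487, -0.3868], [0.432, -0.3658], [0.4433, -0.3377]] [ 0.4649366  -0.36274658  0.049     ]
```

View pics/w1.png

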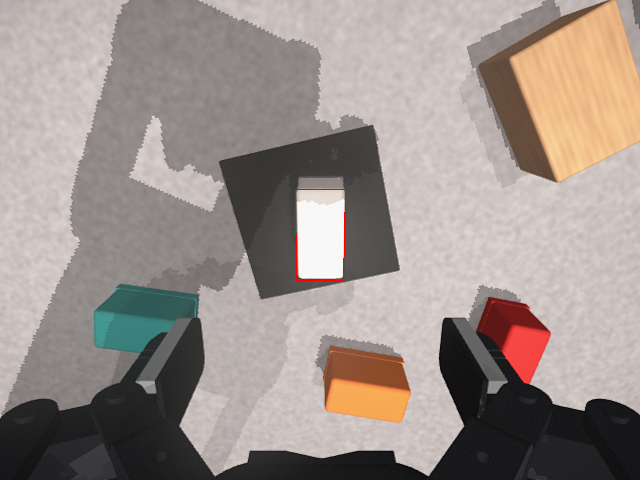

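The wrist view confirms the white block at about (320,235), matching the predicted outline and aligned with the fingers. Orange (365,380), red (515,335) and turquoise (145,320) are clear. Descend and grip.

Call:
step_arm(
  targets=[
    {"travel": [0, 0, -0.08], "angular": [0, 0, 0], "gripper": 1},
    {"travel": [0, 0, -0.16], "angular": [0, 0, 0], "gripper": 1},
    {"travel": [0, 0, -0.21], "angular": [0, 0, 0], "gripper": 1},
    {"travel": [0, 0, -0.23], "angular": [0, 0, 0], "gripper": 1},
    {"travel": [0, 0, -0.23], "angular": [0, 0, 0], "gripper": 1},
    {"travel": [0, 0, -0.23], "angular": [0, 0, 0], "gripper": 0},
    {"travel": [0, 0, -0.23], "angular": [0, 0, 0], "gripper": 0},
    {"travel": [0, 0, -0.23], "angular": [0, 0, 0], "gripper": 0},
    {"travel": [0, 0, -0.23], "angular": [0, 0, 0], "gripper": 0},
    {"travel": [0, 0, -0.23], "angular": [0, 0, 0], "gripper": 0},
  ],
  squeeze=50,
)

```text
t: 2.15
tool_pos: [0.4649, -0.3633, 0.0152]
tool_rot: [3.083, -0.597, 0.004]
contact_force: [-0.1, -0.1, 4.9]
opening: 0.0296
grip_force: 50.7
```

Call:
step_arm(
  targets=[
    {"travel": [0, 0, 0.08], "angular": [0, 0, 0], "gripper": 0},
    {"travel": [0, 0, 0.16], "angular": [0, 0, 0], "gripper": 0},
    {"travel": [0, 0, 0.21], "angular": [0, 0, 0], "gripper": 0},
    {"travel": [0, 0, 0.21], "angular": [0, 0, 0], "gripper": 0},
  ],
)

```text
t: 2.55
tool_pos: [0.4666, -0.3649, 0.146]
tool_rot: [3.078, -0.596, 0.014]
contact_force: [-0.1, -0.3, 0.8]
opening: 0.0294
grip_force: 50.0
```

Call:
step_arm(
  targets=[
    {"travel": [0.02, 0.08, 0], "angular": [0, 0, 0.05], "gripper": 0},
    {"travel": [0.04, 0.155, 0], "angular": [0, 0, 0.1], "gripper": 0},
    {"travel": [0.06, 0.23, 0], "angular": [0, 0, 0.15], "gripper": 0},
    {"travel": [0.08, 0.305, 0], "angular": [0, 0, 0.2], "gripper": 0},
    {"travel": [0.1, 0.38, 0], "angular": [0, 0, 0.228], "gripper": 0},
    {"travel": [0.12, 0.455, 0], "angular": [0, 0, 0.228], "gripper": 0},
    {"travel": [0.14, 0.53, 0], "angular": [0, 0, 0.228], "gripper": 0},
    {"travel": [0.16, 0.605, 0], "angular": [0, 0, 0.228], "gripper": 0},
    {"travel": [0.181, 0.67, 0], "angular": [0, 0, 0.228], "gripper": 0},
    {"travel": [0.181, 0.688, 0], "angular": [0, 0, 0.228], "gripper": 0},
  ],
)

```text
t: 3.55
tool_pos: [0.5721, 0.0539, 0.1376]
tool_rot: [-3.125, 0.312, 0.004]
contact_force: [0.9, -0.8, -0.3]
opening: 0.0293
grip_force: 50.2
```

Call:
step_arm(
  targets=[
    {"travel": [0, 0, 0], "angular": [0, 0, 0], "gripper": 0},
    {"travel": [0, 0, 0], "angular": [0, 0, 0], "gripper": 0},
    {"travel": [0, 0, 0], "angular": [0, 0, 0], "gripper": 0},
  ],
)

```text
t: 3.85
tool_pos: [0.5721, 0.0489, 0.1389]
tool_rot: [3.125, -0.322, -0.002]
contact_force: [0.2, 0.2, -1.1]
opening: 0.0291
grip_force: 50.2
```

```bash
python3 - <<'E'
from station import ctrl
from h import *
o=ctrl.get_obs();R=cv2.Rodrigues(np.array(o["tool_rot"]))[0]
print(np.round(o["tool_pos"],4),np.round(R,3),np.round(o["q"],3),o["contact_force"],o["opening"],o["t"])
d=ctrl.get_image("wrist");im=d["img"][:,:,::-1].copy()
c,s=np.cos(-.203),np.sin(-.203)
C=np.array([.5844,.1033]);f=lambda x,y,z:[C[0]+c*x-s*y,C[1]+s*x+c*y,z]
cv2.polylines(im,[proj(d,[f(.015,.09,.06),f(.015,-.09,.06),f(-.015,-.09,.06),f(-.015,.09,.06)]).astype(int)],True,(0,0,255),1)
cv2.circle(im,tuple(proj(d,[f(0,.155,.09)])[0].astype(int)),4,(0,255,0),-1)
cv2.imwrite("pics/w2.png",im)
E
```

```text
[0.5721 0.0489 0.1389] [[ 0.979 -0.204 -0.001]
 [-0.204 -0.979 -0.   ]
 [-0.001  0.001 -1.   ]] [-0.044  0.008  1.817 -0.     1.318  1.732] [ 0.16279758  0.24267699 -1.06795985] 0.029149144892049315 3.85
```

View pics/w2.png

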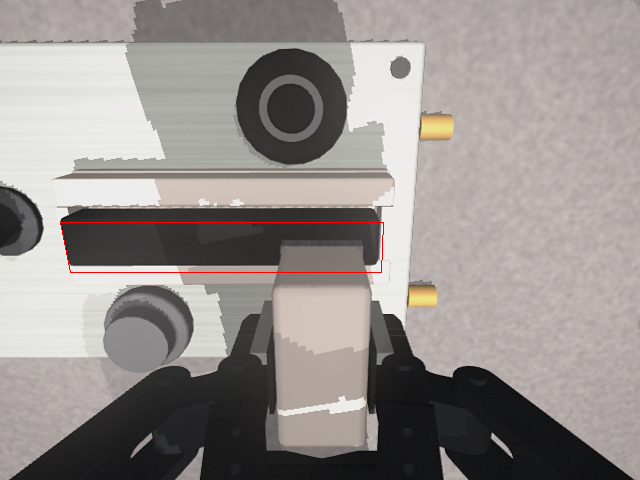

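The wrist view shows the block (about 320,360) held upright by the fingers. The bar's predicted outline agrees with the picture to about 2 mm, and the block is over the end away from the screw. Lower to just above contact.

Call:
step_arm(
  targets=[
    {"travel": [0.003, 0, -0.05], "angular": [0, 0, 0], "gripper": 0},
    {"travel": [0.003, 0, -0.09], "angular": [0, 0, 0], "gripper": 0},
    {"travel": [0.003, 0, -0.104], "angular": [0, 0, 0], "gripper": 0},
    {"travel": [0.003, 0, -0.104], "angular": [0, 0, 0], "gripper": 0},
    {"travel": [0.003, 0, -0.104], "angular": [0, 0, 0], "gripper": 0},
  ],
)

```text
t: 4.4
tool_pos: [0.575, 0.0498, 0.0781]
tool_rot: [-3.125, 0.32, -0.002]
contact_force: [0.8, 0.5, -0.8]
opening: 0.0295
grip_force: 50.2
```

Call:
step_arm(
  targets=[
    {"travel": [0, 0, -0.005], "angular": [0, 0, 0], "gripper": 0},
    {"travel": [0, 0, -0.01], "angular": [0, 0, 0], "gripper": 0},
    {"travel": [0, 0, -0.01], "angular": [0, 0, 0], "gripper": 0},
    {"travel": [0, 0, -0.01], "angular": [0, 0, 0], "gripper": 0},
  ],
)

```text
t: 4.8
tool_pos: [0.5745, 0.0503, 0.0713]
tool_rot: [-3.125, 0.319, -0.0]
contact_force: [0.9, -0.6, -1.1]
opening: 0.0292
grip_force: 50.2
```

Call:
step_arm(
  targets=[
    {"travel": [0, 0, -0.003], "angular": [0, 0, 0], "gripper": 0},
    {"travel": [0, 0, -0.006], "angular": [0, 0, 0], "gripper": 0},
    {"travel": [0, 0, -0.006], "angular": [0, 0, 0], "gripper": 0},
    {"travel": [0, 0, -0.006], "angular": [0, 0, 0], "gripper": 0},
  ],
)

```text
t: 5.2
tool_pos: [0.5747, 0.0504, 0.068]
tool_rot: [-3.125, 0.319, -0.001]
contact_force: [-0.7, 0.4, 4.1]
opening: 0.0296
grip_force: 50.6
```

Call:
step_arm(
  targets=[
    {"travel": [0, 0, -0.002], "angular": [0, 0, 0], "gripper": 0},
    {"travel": [0, 0, -0.004], "angular": [0, 0, 0], "gripper": 0},
    {"travel": [0, 0, -0.004], "angular": [0, 0, 0], "gripper": 0},
  ],
)

```text
t: 5.5
tool_pos: [0.5747, 0.0504, 0.0654]
tool_rot: [-3.125, 0.319, -0.001]
contact_force: [-1.7, 0.3, 4.5]
opening: 0.0295
grip_force: 50.9
```

Call:
step_arm(
  targets=[
    {"travel": [0.0018, 0.009, 0], "angular": [0, 0, 0], "gripper": 0},
    {"travel": [0.0037, 0.018, 0], "angular": [0, 0, 0], "gripper": 0},
    {"travel": [0.0055, 0.027, 0], "angular": [0, 0, 0], "gripper": 0},
    {"travel": [0.0073, 0.036, 0], "angular": [0, 0, 0], "gripper": 0},
    {"travel": [0.0092, 0.045, 0], "angular": [0, 0, 0], "gripper": 0},
    {"travel": [0.011, 0.054, 0], "angular": [0, 0, 0], "gripper": 0},
    {"travel": [0.0128, 0.063, 0], "angular": [0, 0, 0], "gripper": 0},
    {"travel": [0.0147, 0.072, 0], "angular": [0, 0, 0], "gripper": 0},
    {"travel": [0.0165, 0.081, 0], "angular": [0, 0, 0], "gripper": 0},
    {"travel": [0.0183, 0.09, 0], "angular": [0, 0, 0], "gripper": 0},
  ],
)

```text
t: 6.5
tool_pos: [0.586, 0.104, 0.0656]
tool_rot: [3.124, -0.319, 0.002]
contact_force: [-0.7, -3.7, 5.4]
opening: 0.0291
grip_force: 51.0
```

Call:
step_arm(
  targets=[
    {"travel": [0.0018, 0.009, 0], "angular": [0, 0, 0], "gripper": 0},
    {"travel": [0.0037, 0.018, 0], "angular": [0, 0, 0], "gripper": 0},
    {"travel": [0.0055, 0.027, 0], "angular": [0, 0, 0], "gripper": 0},
    {"travel": [0.0073, 0.036, 0], "angular": [0, 0, 0], "gripper": 0},
    {"travel": [0.0092, 0.045, 0], "angular": [0, 0, 0], "gripper": 0},
    {"travel": [0.011, 0.054, 0], "angular": [0, 0, 0], "gripper": 0},
    {"travel": [0.0128, 0.063, 0], "angular": [0, 0, 0], "gripper": 0},
    {"travel": [0.0147, 0.072, 0], "angular": [0, 0, 0], "gripper": 0},
    {"travel": [0.0165, 0.081, 0], "angular": [0, 0, 0], "gripper": 0},
    {"travel": [0.0183, 0.09, 0], "angular": [0, 0, 0], "gripper": 0},
  ],
)

```text
t: 7.5
tool_pos: [0.5969, 0.158, 0.0655]
tool_rot: [3.124, -0.319, 0.002]
contact_force: [0.2, -2.8, 4.6]
opening: 0.0289
grip_force: 51.0
```

Call:
step_arm(
  targets=[
    {"travel": [0, 0, 0], "angular": [0, 0, 0], "gripper": 0},
    {"travel": [0, 0, 0], "angular": [0, 0, 0], "gripper": 0},
  ],
)

```text
t: 7.7
tool_pos: [0.597, 0.1588, 0.0657]
tool_rot: [-3.125, 0.319, -0.003]
contact_force: [-0.3, 0.3, 5.4]
opening: 0.029
grip_force: 51.0
```

Call:
step_arm(
  targets=[
    {"travel": [0, 0, 0.06], "angular": [0, 0, 0], "gripper": 0},
    {"travel": [0, 0, 0.125], "angular": [0, 0, 0], "gripper": 0},
    {"travel": [-0.02, -0.08, 0.125], "angular": [0, 0, 0], "gripper": 0},
    {"travel": [-0.04, -0.155, 0.125], "angular": [0, 0, 0], "gripper": 0},
    {"travel": [-0.06, -0.23, 0.125], "angular": [0, 0, 0], "gripper": 0},
    {"travel": [-0.08, -0.305, 0.125], "angular": [0, 0, 0], "gripper": 0},
    {"travel": [-0.1, -0.38, 0.125], "angular": [0, 0, 0], "gripper": 0},
    {"travel": [-0.12, -0.455, 0.125], "angular": [0, 0, 0], "gripper": 0},
    {"travel": [-0.14, -0.53, 0.125], "angular": [0, 0, 0], "gripper": 0},
    {"travel": [-0.155, -0.6, 0.125], "angular": [0, 0, 0], "gripper": 0},
  ],
)

```text
t: 8.7
tool_pos: [0.5019, -0.2029, 0.1387]
tool_rot: [-3.124, 0.32, 0.002]
contact_force: [1.0, -0.5, -1.2]
opening: 0.0295
grip_force: 50.3
```

Call:
step_arm(
  targets=[
    {"travel": [-0.02, -0.08, 0], "angular": [0, 0, 0], "gripper": 0},
    {"travel": [-0.04, -0.155, 0], "angular": [0, 0, 0], "gripper": 0},
    {"travel": [-0.06, -0.22, 0], "angular": [0, 0, 0], "gripper": 0},
    {"travel": [-0.065, -0.26, 0], "angular": [0, 0, 0], "gripper": 0},
    {"travel": [-0.065, -0.26, -0.06], "angular": [0, 0, 0], "gripper": 0},
    {"travel": [-0.065, -0.26, -0.12], "angular": [0, 0, 0], "gripper": 0},
    {"travel": [-0.065, -0.26, -0.18], "angular": [0, 0, 0], "gripper": 0},
    {"travel": [-0.065, -0.26, -0.18], "angular": [0, 0, 0], "gripper": 0},
    {"travel": [-0.065, -0.26, -0.18], "angular": [0, 0, 0], "gripper": 0},
  ],
)

```text
t: 9.6
tool_pos: [0.4637, -0.3568, 0.031]
tool_rot: [-3.123, 0.319, 0.003]
contact_force: [-0.1, -0.7, 0.1]
opening: 0.0292
grip_force: 50.2
```

Call:
step_arm(
  targets=[
    {"travel": [0, 0, -0.01], "angular": [0, 0, 0], "gripper": 0},
    {"travel": [0, 0, -0.018], "angular": [0, 0, 0], "gripper": 0},
    {"travel": [0, 0, -0.023], "angular": [0, 0, 0], "gripper": 0},
    {"travel": [0, 0, -0.026], "angular": [0, 0, 0], "gripper": 0},
    {"travel": [0, 0, -0.026], "angular": [0, 0, 0], "gripper": 0},
    {"travel": [0, 0, -0.026], "angular": [0, 0, 0], "gripper": 0},
  ],
)

```text
t: 10.2
tool_pos: [0.4644, -0.3578, 0.0167]
tool_rot: [3.125, -0.319, 0.0]
contact_force: [0.1, -0.2, -0.7]
opening: 0.0288
grip_force: 50.2
```

Call:
step_arm(
  targets=[
    {"travel": [0, 0, 0], "angular": [0, 0, 0], "gripper": 1},
    {"travel": [0, 0, 0], "angular": [0, 0, 0], "gripper": 1},
    {"travel": [0, 0, 0], "angular": [0, 0, 0], "gripper": 1},
    {"travel": [0, 0, 0], "angular": [0, 0, 0], "gripper": 1},
    {"travel": [0, 0, 0], "angular": [0, 0, 0], "gripper": 1},
    {"travel": [0, 0, 0.05], "angular": [0, 0, 0], "gripper": 1},
    {"travel": [0, 0, 0.12], "angular": [0, 0, 0], "gripper": 1},
    {"travel": [0, 0, 0.2], "angular": [0, 0, 0], "gripper": 1},
    {"travel": [0, 0, 0.26], "angular": [0, 0, 0], "gripper": 1},
    {"travel": [0, 0, 0.26], "angular": [0, 0, 0], "gripper": 1},
  ],
)

```text
t: 11.2
tool_pos: [0.4672, -0.3605, 0.1805]
tool_rot: [3.117, -0.318, 0.016]
contact_force: [0.7, -1.0, 0.2]
opening: 0.0856
grip_force: 0.0
```

```bash
python3 - <<'E'
from station import ctrl
from h import *
o=ctrl.get_obs();print(np.round(o["tool_pos"],4),np.round(o["q"],3),o["t"])
a=[ctrl.get_image(n) for n in("wrist","top")]
pickle.dump(a[1],open("top2.pkl","wb"))
t=a[1]["img"]
T=np.hstack([cv2.resize(t[225:295,420:490],(320,320)),cv2.resize(t[165:235,165:235],(320,320),interpolation=cv2.INTER_CUBIC)])
cv2.imwrite("pics/p1.png",np.vstack([cv2.resize(a[0]["img"],(320,240)).repeat(1,0) if 0 else np.hstack([cv2.resize(a[0]["img"],(320,240)),np.zeros((240,320,3),np.uint8)]),T])[:,:,::-1])
E
```

```text
[ 0.4672 -0.3605  0.1805] [-0.783 -0.002  1.754  0.     1.376  0.991] 11.2
```

View pics/p1.png

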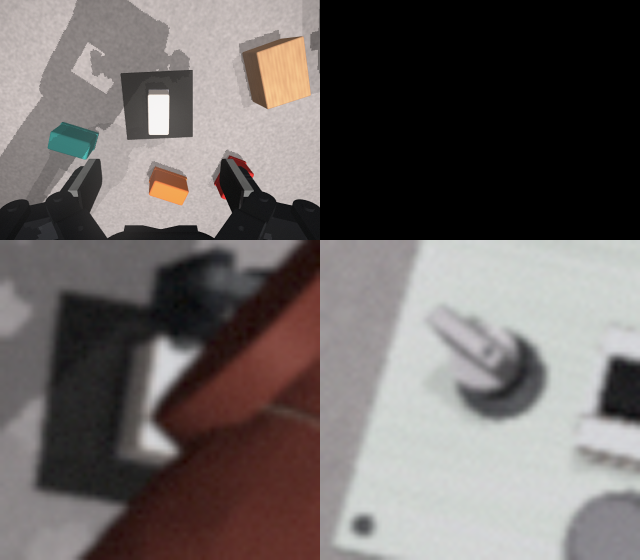

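The block stands upright on the mat (wrist panel, about 158,112). The wing is still visible near (475,345) in the lower right panel, at a yaw of about 1.03. Move to the screw while unwinding joint 6.

Call:
step_arm(
  targets=[
    {"travel": [0.06, 0.4, 0], "angular": [0, 0, 1], "gripper": 1},
    {"travel": [0.06, 0.4, 0], "angular": [0, 0, 1], "gripper": 1},
    {"travel": [0.06, 0.4, 0], "angular": [0, 0, 1], "gripper": 1},
    {"travel": [0.06, 0.4, 0], "angular": [0, 0, 1], "gripper": 1},
    {"travel": [0.06, 0.4, 0], "angular": [0, 0, 1], "gripper": 1},
    {"travel": [0.06, 0.4, 0], "angular": [0, 0, 1], "gripper": 1},
  ],
)

```text
t: 11.9
tool_pos: [0.4991, -0.1127, 0.1695]
tool_rot: [-3.001, -0.914, 0.005]
contact_force: [-1.0, -1.2, 0.1]
opening: 0.0861
grip_force: 0.0
```

Call:
step_arm(
  targets=[
    {"travel": [0.06, 0.4, 0], "angular": [0, 0, 1], "gripper": 1},
    {"travel": [0.06, 0.4, 0], "angular": [0, 0, 1], "gripper": 1},
    {"travel": [0.06, 0.4, 0], "angular": [0, 0, 1], "gripper": 1},
    {"travel": [0.06, 0.4, 0], "angular": [0, 0, 1], "gripper": 1},
    {"travel": [0.06, 0.4, 0], "angular": [0, 0, 1], "gripper": 1},
    {"travel": [0.06, 0.4, 0], "angular": [0, 0, 1], "gripper": 1},
  ],
)

```text
t: 12.5
tool_pos: [0.5348, 0.1266, 0.1697]
tool_rot: [-2.424, -1.993, 0.004]
contact_force: [0.6, -0.9, -0.5]
opening: 0.0855
grip_force: 0.0
```

Call:
step_arm(
  targets=[
    {"travel": [0, 0.05, 0.02], "angular": [0, 0, 1], "gripper": 1},
    {"travel": [0, 0.05, 0.02], "angular": [0, 0, 1], "gripper": 1},
    {"travel": [0, 0.05, 0.02], "angular": [0, 0, 1], "gripper": 1},
    {"travel": [0, 0.05, 0.02], "angular": [0, 0, 1], "gripper": 1},
    {"travel": [0, 0.05, 0.02], "angular": [0, 0, 1], "gripper": 1},
    {"travel": [0, 0.05, 0.02], "angular": [0, 0, 1], "gripper": 1},
  ],
)

```text
t: 13.1
tool_pos: [0.5348, 0.1522, 0.1814]
tool_rot: [-1.484, -2.764, 0.005]
contact_force: [0.9, -0.1, -0.1]
opening: 0.0857
grip_force: 0.0
```

Call:
step_arm(
  targets=[
    {"travel": [0, 0, 0], "angular": [0, 0, 1], "gripper": 1},
    {"travel": [0, 0, 0], "angular": [0, 0, 1], "gripper": 1},
    {"travel": [0, 0, 0], "angular": [0, 0, 1], "gripper": 1},
    {"travel": [0, 0, 0], "angular": [0, 0, 1], "gripper": 1},
    {"travel": [0, 0, 0], "angular": [0, 0, 1], "gripper": 1},
    {"travel": [0, 0, 0], "angular": [0, 0, 1], "gripper": 1},
  ],
)

```text
t: 13.7
tool_pos: [0.5348, 0.1521, 0.1814]
tool_rot: [-0.313, -3.121, 0.002]
contact_force: [0.3, -0.3, 0.1]
opening: 0.0855
grip_force: 0.0
```

Call:
step_arm(
  targets=[
    {"travel": [0, 0, 0], "angular": [0, 0, 1], "gripper": 1},
    {"travel": [0, 0, 0], "angular": [0, 0, 1], "gripper": 1},
    {"travel": [0, 0, 0], "angular": [0, 0, 1], "gripper": 1},
    {"travel": [0, 0, 0], "angular": [0, 0, 1], "gripper": 1},
    {"travel": [0, 0, 0], "angular": [0, 0, 1], "gripper": 1},
    {"travel": [0, 0, 0], "angular": [0, 0, 1], "gripper": 1},
    {"travel": [0, 0, 0], "angular": [0, 0, 1], "gripper": 1},
  ],
)

```text
t: 14.4
tool_pos: [0.535, 0.1521, 0.1817]
tool_rot: [0.9, -3.005, -0.001]
contact_force: [-0.8, -0.3, 0.1]
opening: 0.0853
grip_force: 0.0
```

```bash
python3 - <<'E'
from station import ctrl
from h import *
o=ctrl.get_obs();print(np.round(o["tool_pos"],4),np.round(o["tool_rot"],3),np.round(o["q"],3),o["t"])
d=ctrl.get_image("wrist");pickle.dump(d,open("w3.pkl","wb"));im=d["img"][:,:,::-1].copy()
S=np.array([.6156,.2551])
p=proj(d,[[*S,.09]])[0];print(p)
p2=ray(pickle.load(open("top2.pkl","rb")),[(189.1,182.1),(207.7,193.4)],.09);print(p2)
cv2.circle(im,tuple(p.astype(int)),3,(0,255,0),-1)
cv2.imwrite("pics/w3.png",im)
E
```

```text
[0.535  0.1521 0.1817] [ 9.000e-01 -3.005e+00 -1.000e-03] [ 0.143 -0.072  1.821 -0.     1.398 -2.009] 14.4
[379.36607565 413.54373349]
[[0.62662166 0.2728829  0.09      ]
 [0.60047471 0.22860737 0.09      ]]
```

View pics/w3.png

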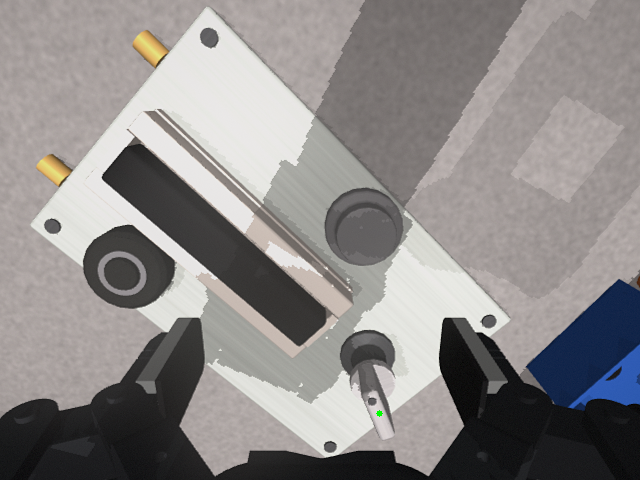

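Call:
step_arm(
  targets=[
    {"travel": [0.1325, 0.168, 0.02], "angular": [0, 0, 0.58], "gripper": 1},
    {"travel": [0.1325, 0.168, 0.02], "angular": [0, 0, 0.58], "gripper": 1},
    {"travel": [0.1325, 0.168, 0.02], "angular": [0, 0, 0.58], "gripper": 1},
    {"travel": [0.1325, 0.168, 0.02], "angular": [0, 0, 0.58], "gripper": 1},
    {"travel": [0.1325, 0.168, 0.02], "angular": [0, 0, 0.58], "gripper": 1},
    {"travel": [0.1325, 0.168, 0.02], "angular": [0, 0, 0.58], "gripper": 1},
  ],
)

```text
t: 15.05
tool_pos: [0.615, 0.2523, 0.1954]
tool_rot: [1.554, -2.728, -0.0]
contact_force: [-0.2, -0.2, -0.4]
opening: 0.0858
grip_force: 0.0
```

```bash
python3 - <<'E'
from station import ctrl
from h import *
o=ctrl.get_obs();print(np.round(o["tool_pos"],4),np.round(o["tool_rot"],3),np.round(o["q"],3),o["t"])
d=ctrl.get_image("wrist");pickle.dump(d,open("w4.pkl","wb"));im=d["img"][:,:,::-1].copy()
p=proj(d,[[.6156,.2551,.09]])[0];print(p);K,R,t=cam(d);print("cam",-R.T@t)
x,y=np.clip(p.astype(int)-[100,90],0,None);print(x,y)
cv2.imwrite("pics/w4.png",cv2.resize(im[y:y+180,x:x+200],None,fx=3,fy=3,interpolation=cv2.INTER_CUBIC))
E
```

```text
[0.615  0.2523 0.1954] [ 1.554 -2.728 -0.   ] [ 0.278  0.169  1.548 -0.     1.427 -2.329] 15.05
[320.69939133 240.29939255]
cam [0.5731871  0.18324532 0.33748242]
220 150
```

View pics/w4.png

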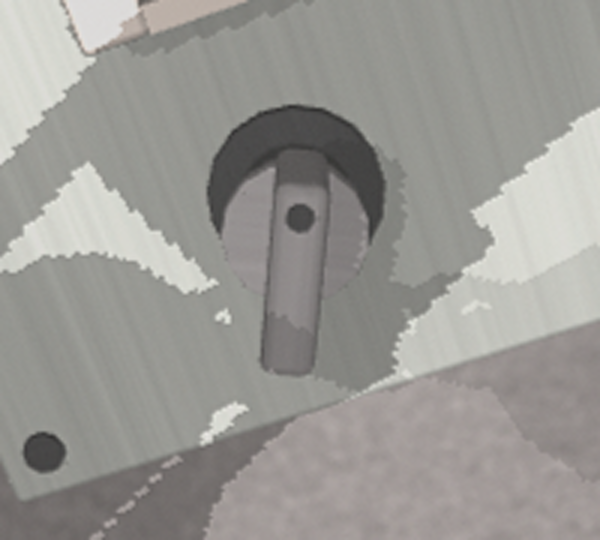

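```bash
python3 - <<'E'
from h import *
d=pickle.load(open("w4.pkl","rb"))
p=(np.array([(274,187),(329,187),(315,374),(261,368)])+.5)/3-.5+[220,150]
w=ray(d,p,.09)[:,:2];print(w,w.mean(0));a=(w[0]+w[1]-w[2]-w[3])/2
print(np.linalg.norm(a),np.arctan2(a[1],a[0]),np.linalg.norm(w[0]-w[1]))
E
```

```text
[[0.61135674 0.2361688 ]
 [0.60160944 0.24193958]
 [0.62526961 0.27649351]
 [0.63460077 0.26932963]] [0.61820914 0.25598288]
0.04118644427362856 -2.176587995162629 0.01132748205096692
```

The crop shows the wing's top face from (301,187) to (288,374), over the flange. It measures 41x11 mm, centred near (0.617,0.256), with yaw 0.965. Descend and grip.

Call:
step_arm(
  targets=[
    {"travel": [0.004, 0.005, -0.05], "angular": [0, 0, -0.09], "gripper": 1},
    {"travel": [0.004, 0.005, -0.12], "angular": [0, 0, -0.09], "gripper": 1},
    {"travel": [0.004, 0.005, -0.18], "angular": [0, 0, -0.09], "gripper": 1},
    {"travel": [0.004, 0.005, -0.225], "angular": [0, 0, -0.09], "gripper": 1},
    {"travel": [0.004, 0.005, -0.225], "angular": [0, 0, -0.09], "gripper": 1},
    {"travel": [0.004, 0.005, -0.225], "angular": [0, 0, -0.09], "gripper": 1},
  ],
)

```text
t: 15.7
tool_pos: [0.6179, 0.2554, 0.0618]
tool_rot: [1.458, -2.782, -0.0]
contact_force: [-0.2, -0.4, 1.0]
opening: 0.0855
grip_force: 0.0
```

Call:
step_arm(
  targets=[
    {"travel": [0, 0, 0], "angular": [0, 0, 0], "gripper": 0},
    {"travel": [0, 0, 0], "angular": [0, 0, 0], "gripper": 0},
    {"travel": [0, 0, 0], "angular": [0, 0, 0], "gripper": 0},
    {"travel": [0, 0, 0], "angular": [0, 0, 0], "gripper": 0},
    {"travel": [0, 0, 0], "angular": [0, 0, 0], "gripper": 0},
    {"travel": [0, 0, 0], "angular": [0, 0, 0], "gripper": 0},
    {"travel": [0, 0, 0], "angular": [0, 0, 0], "gripper": 0},
    {"travel": [0, 0, 0], "angular": [0, 0, 0], "gripper": 0},
  ],
  squeeze=50,
)

```text
t: 16.5
tool_pos: [0.6194, 0.2557, 0.0623]
tool_rot: [-1.459, 2.78, -0.002]
contact_force: [4.5, -2.6, 2.8]
opening: 0.011
grip_force: 51.8
```

Call:
step_arm(
  targets=[
    {"travel": [0.002, -0.0015, 0], "angular": [0, 0, -0.17], "gripper": 0},
    {"travel": [0.002, -0.0015, 0], "angular": [0, 0, -0.34], "gripper": 0},
    {"travel": [0.002, -0.0015, 0], "angular": [0, 0, -0.51], "gripper": 0},
    {"travel": [0.002, -0.0015, 0], "angular": [0, 0, -0.68], "gripper": 0},
    {"travel": [0.002, -0.0015, 0], "angular": [0, 0, -0.85], "gripper": 0},
    {"travel": [0.002, -0.0015, 0], "angular": [0, 0, -1], "gripper": 0},
    {"travel": [0.002, -0.0015, 0], "angular": [0, 0, -1], "gripper": 0},
  ],
)

```text
t: 17.2
tool_pos: [0.6194, 0.2559, 0.0622]
tool_rot: [0.285, -3.129, -0.002]
contact_force: [-0.2, 0.6, 4.5]
opening: 0.011
grip_force: 52.2
```

```bash
cat > s.py <<'E'
from station import ctrl
import numpy as np
o=ctrl.get_obs();print({k:np.round(o[k],3).tolist() for k in("t","q","tool_pos","contact_force","wrist_torque","opening","grip_force")},"yaw",o["q"][0]-o["q"][5])
E
python3 s.py
```

```text
{'t': 17.2, 'q': [0.28, 0.305, 1.623, 0.001, 1.213, -1.472], 'tool_pos': [0.619, 0.256, 0.062], 'contact_force': [-0.16, 0.609, 4.473], 'wrist_torque': [0.042, 0.054, -0.073], 'opening': 0.011, 'grip_force': 52.232} yaw 1.752678063003212
```

Call:
step_arm(
  targets=[
    {"travel": [0, 0, 0], "angular": [0, 0, -0.17], "gripper": 0},
    {"travel": [0, 0, 0], "angular": [0, 0, -0.34], "gripper": 0},
    {"travel": [0, 0, 0], "angular": [0, 0, -0.51], "gripper": 0},
    {"travel": [0, 0, 0], "angular": [0, 0, -0.68], "gripper": 0},
    {"travel": [0, 0, 0], "angular": [0, 0, -0.85], "gripper": 0},
    {"travel": [0, 0, 0], "angular": [0, 0, -1], "gripper": 0},
    {"travel": [0, 0, 0], "angular": [0, 0, -1], "gripper": 0},
  ],
)

```text
t: 17.9
tool_pos: [0.6195, 0.2561, 0.0623]
tool_rot: [-0.931, -3.0, -0.003]
contact_force: [-0.8, 1.5, 5.1]
opening: 0.0111
grip_force: 52.3
```

Call:
step_arm(
  targets=[
    {"travel": [0, 0, 0], "angular": [0, 0, -0.1], "gripper": 0},
    {"travel": [0, 0, 0], "angular": [0, 0, -0.2], "gripper": 0},
    {"travel": [0, 0, 0], "angular": [0, 0, -0.3], "gripper": 0},
    {"travel": [0, 0, 0], "angular": [0, 0, -0.3], "gripper": 0},
  ],
)

```text
t: 18.3
tool_pos: [0.6195, 0.2561, 0.0623]
tool_rot: [-1.275, -2.871, -0.003]
contact_force: [-1.4, 0.8, 5.3]
opening: 0.0114
grip_force: 52.3
```

```bash
python3 s.py
```

```text
{'t': 18.3, 'q': [0.28, 0.305, 1.623, 0.002, 1.213, -0.455], 'tool_pos': [0.62, 0.256, 0.062], 'contact_force': [-1.351, 0.789, 5.271], 'wrist_torque': [0.287, -0.005, -0.034], 'opening': 0.011, 'grip_force': 52.341} yaw 0.7352050203503292
```

Call:
step_arm(
  targets=[
    {"travel": [0, 0, 0], "angular": [0, 0, -0.1], "gripper": 0},
    {"travel": [0, 0, 0], "angular": [0, 0, -0.2], "gripper": 0},
    {"travel": [0, 0, 0], "angular": [0, 0, -0.25], "gripper": 0},
    {"travel": [0, 0, 0], "angular": [0, 0, -0.25], "gripper": 0},
  ],
)

```text
t: 18.7
tool_pos: [0.6196, 0.2562, 0.0623]
tool_rot: [-1.55, -2.732, -0.003]
contact_force: [-0.3, 1.6, 5.7]
opening: 0.0113
grip_force: 52.4
```

```bash
python3 s.py
```

```text
{'t': 18.7, 'q': [0.281, 0.305, 1.623, 0.002, 1.212, -0.259], 'tool_pos': [0.62, 0.256, 0.062], 'contact_force': [-0.274, 1.628, 5.655], 'wrist_torque': [0.318, -0.042, -0.065], 'opening': 0.011, 'grip_force': 52.351} yaw 0.5393975356124425
```

Call:
step_arm(
  targets=[
    {"travel": [0, 0, 0], "angular": [0, 0, -0.1], "gripper": 0},
    {"travel": [0, 0, 0], "angular": [0, 0, -0.2], "gripper": 0},
    {"travel": [0, 0, 0], "angular": [0, 0, -0.25], "gripper": 0},
    {"travel": [0, 0, 0], "angular": [0, 0, -0.25], "gripper": 0},
  ],
)

```text
t: 19.1
tool_pos: [0.6199, 0.2555, 0.0625]
tool_rot: [1.797, 2.574, -0.0]
contact_force: [1.4, 0.3, 5.6]
opening: 0.0115
grip_force: 131.1
```

```bash
python3 s.py
```

```text
{'t': 19.1, 'q': [0.281, 0.305, 1.623, -0.002, 1.212, -0.07], 'tool_pos': [0.62, 0.255, 0.062], 'contact_force': [1.398, 0.291, 5.619], 'wrist_torque': [-0.035, -0.164, 2.641], 'opening': 0.012, 'grip_force': 131.101} yaw 0.35083158408384596
```

Seated: the wrist torque jumped to 2.6 N m. Hold briefly, then ease back to find the zero-torque angle.

Call:
step_arm(
  targets=[
    {"travel": [0, 0, 0], "angular": [0, 0, 0], "gripper": 0},
    {"travel": [0, 0, 0], "angular": [0, 0, 0], "gripper": 0},
  ],
)

```text
t: 19.3
tool_pos: [0.6199, 0.2555, 0.0625]
tool_rot: [1.796, 2.574, -0.001]
contact_force: [0.4, 0.3, 6.1]
opening: 0.0115
grip_force: 130.8
```

Call:
step_arm(
  targets=[
    {"travel": [0, 0, 0], "angular": [0, 0, 0.05], "gripper": 0},
    {"travel": [0, 0, 0], "angular": [0, 0, 0.05], "gripper": 0},
  ],
)

```text
t: 19.5
tool_pos: [0.6199, 0.2555, 0.0624]
tool_rot: [1.748, 2.608, -0.0]
contact_force: [0.6, -0.7, 5.2]
opening: 0.0112
grip_force: 106.6
```

```bash
python3 s.py
```

```text
{'t': 19.5, 'q': [0.281, 0.305, 1.623, -0.002, 1.212, -0.108], 'tool_pos': [0.62, 0.255, 0.062], 'contact_force': [0.554, -0.677, 5.238], 'wrist_torque': [-0.065, -0.127, 1.909], 'opening': 0.011, 'grip_force': 106.618} yaw 0.38891670239413567
```

Call:
step_arm(
  targets=[
    {"travel": [0, 0, 0], "angular": [0, 0, 0.05], "gripper": 0},
    {"travel": [0, 0, 0], "angular": [0, 0, 0.05], "gripper": 0},
  ],
)

```text
t: 19.7
tool_pos: [0.6199, 0.2555, 0.0623]
tool_rot: [1.7, 2.64, 0.001]
contact_force: [1.0, 0.1, 5.0]
opening: 0.0114
grip_force: 84.4
```

```bash
python3 s.py
```

```text
{'t': 19.7, 'q': [0.28, 0.305, 1.623, -0.001, 1.212, -0.145], 'tool_pos': [0.62, 0.255, 0.062], 'contact_force': [1.033, 0.078, 4.965], 'wrist_torque': [-0.066, -0.223, 1.138], 'opening': 0.011, 'grip_force': 84.412} yaw 0.42588784356126685
```

Call:
step_arm(
  targets=[
    {"travel": [0, 0, 0], "angular": [0, 0, 0.15], "gripper": 0},
    {"travel": [0, 0, 0], "angular": [0, 0, 0.3], "gripper": 0},
    {"travel": [0, 0, 0], "angular": [0, 0, 0.45], "gripper": 0},
    {"travel": [0, 0, 0], "angular": [0, 0, 0.6], "gripper": 0},
    {"travel": [0, 0, 0], "angular": [0, 0, 0.75], "gripper": 0},
    {"travel": [0, 0, 0], "angular": [0, 0, 0.9], "gripper": 0},
    {"travel": [0, 0, 0], "angular": [0, 0, 1], "gripper": 0},
    {"travel": [0, 0, 0], "angular": [0, 0, 1], "gripper": 0},
  ],
)

```text
t: 20.5
tool_pos: [0.6196, 0.2559, 0.0622]
tool_rot: [0.566, 3.09, 0.002]
contact_force: [0.3, 2.3, 5.5]
opening: 0.0111
grip_force: 52.6
```

Call:
step_arm(
  targets=[
    {"travel": [0, 0, 0], "angular": [0, 0, 0.15], "gripper": 0},
    {"travel": [0, 0, 0], "angular": [0, 0, 0.3], "gripper": 0},
    {"travel": [0, 0, 0], "angular": [0, 0, 0.45], "gripper": 0},
    {"travel": [0, 0, 0], "angular": [0, 0, 0.6], "gripper": 0},
    {"travel": [0, 0, 0], "angular": [0, 0, 0.75], "gripper": 0},
    {"travel": [0, 0, 0], "angular": [0, 0, 0.9], "gripper": 0},
    {"travel": [0, 0, 0], "angular": [0, 0, 1], "gripper": 0},
    {"travel": [0, 0, 0], "angular": [0, 0, 1], "gripper": 0},
  ],
)

```text
t: 21.3
tool_pos: [0.6196, 0.2558, 0.0622]
tool_rot: [-0.66, 3.071, 0.001]
contact_force: [-0.3, 0.8, 4.3]
opening: 0.0113
grip_force: 52.6
```

Call:
step_arm(
  targets=[
    {"travel": [0, 0, 0], "angular": [0, 0, 0.07], "gripper": 0},
    {"travel": [0, 0, 0], "angular": [0, 0, 0.07], "gripper": 0},
    {"travel": [0, 0, 0], "angular": [0, 0, 0.07], "gripper": 0},
    {"travel": [0, 0, 0], "angular": [0, 0, 0.07], "gripper": 0},
  ],
)

```text
t: 21.7
tool_pos: [0.6196, 0.2558, 0.0622]
tool_rot: [-0.742, 3.052, 0.001]
contact_force: [0.5, 1.5, 5.9]
opening: 0.0108
grip_force: 52.6
```

```bash
python3 s.py; python3 - <<'E'
from station import ctrl
import cv2,numpy as np
a,b=[ctrl.get_image(n)["img"] for n in("wrist","scene")]
cv2.imwrite("pics/e.png",np.hstack([cv2.resize(a,(400,300)),cv2.resize(b[160:400,70:390],(400,300))])[:,:,::-1])
E
```

```text
{'t': 21.7, 'q': [0.28, 0.305, 1.623, 0.001, 1.213, -1.768], 'tool_pos': [0.62, 0.256, 0.062], 'contact_force': [0.519, 1.469, 5.876], 'wrist_torque': [0.144, 0.047, 0.05], 'opening': 0.011, 'grip_force': 52.594} yaw 2.048091567956752
```

View pics/e.png

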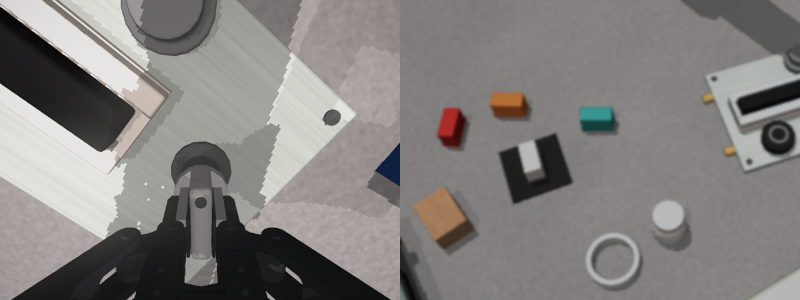

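The final picture shows the wing held between the fingers at (200,220), the block upright on its mat at (531,160), and the bystanders in place.

```bash
python3 -c "
from station import ctrl
print(ctrl.finish_job())"
```

```text
the job is handed in; nothing more can be done
None
```

I've handed the job in, but the station returned no verdict. The bar was stroked end to end pressed about halfway down, the block stands upright on its mat, and the thumbscrew was seated, backed off by about 1.57 rad and is still gripped at about 52 N.

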